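Clear the checked blocks: good ones to the tin, rejects through the flap

TASK

Clear the inspection sheet of its checked guide blocks: lift the lid off the round parts tin by its knob and set it down flat on the bench, lay every green-banded block in the tin, and post every red-banded block through the sprung flap of the red reject box so that it drops right inside and the flap snaps shut behind it. When the green blocks are in, put the lid back on the tin, properly seated; leave the loupe and the caliper alone.

Things in the scene. Friction and masses are not known exactly. Their poses are not given: they have to be found in the camera images.
- reject_1: machined aluminium guide block, a plain bar 66 x 24 x 22 mm (along its x, y, z), about 0.1 kg, with two dark bores and a red tape band round its middle, starting flat on the paper sheet; origin at the centre of its 66 x 24 underside, x along its length. May be absent.
- reject_2: machined aluminium guide block, a plain bar 66 x 24 x 22 mm (along its x, y, z), about 0.1 kg, with two dark bores and a red tape band round its middle, starting flat on the paper sheet; origin at the centre of its 66 x 24 underside, x along its length. May be absent.
- reject_3: machined aluminium guide block, a plain bar 66 x 24 x 22 mm (along its x, y, z), about 0.1 kg, with two dark bores and a red tape band round its middle, starting flat on the paper sheet; origin at the centre of its 66 x 24 underside, x along its length. May be absent.
- good_1: machined aluminium guide block, a plain bar 66 x 24 x 22 mm (along its x, y, z), about 0.1 kg, with two dark bores and a green tape band round its middle, starting flat on the paper sheet; origin at the centre of its 66 x 24 underside, x along its length. May be absent.
- good_2: machined aluminium guide block, a plain bar 66 x 24 x 22 mm (along its x, y, z), about 0.1 kg, with two dark bores and a green tape band round its middle, starting flat on the paper sheet; origin at the centre of its 66 x 24 underside, x along its length. May be absent.
- good_3: machined aluminium guide block, a plain bar 66 x 24 x 22 mm (along its x, y, z), about 0.1 kg, with two dark bores and a green tape band round its middle, starting flat on the paper sheet; origin at the centre of its 66 x 24 underside, x along its length. May be absent.
- reject_box: fixed red steel box, closed but for its flap; 280 (x) by 200 (y) by 187 mm high. Origin on the bench under the foot of its front; x points into the box (posting direction), z up. A level steel feed shelf, top 125 mm up, stands out in front (x -52 to 0, 170 mm wide). Above it the front leans back 40 deg from vertical to a fixed top edge (x = 45, 181 to 187 mm up); the flap is in this slope.
- sill (a point): middle of the sill (x = 0): the feed shelf's inner edge at the foot of the flap, on the shelf's top, 125 mm up; axes as reject_box. Behind the sill is a 33 mm step down to a polished chute that falls at 40 deg to the box's floor, 6 mm above the bench.
- flap (a joint): aluminium flap, 136 mm wide, 68 mm long, between fixed red cheeks; hinged along its top edge (45 mm behind the sill, 179 mm up), swings inward and up; rad, 0 shut, 2.1 fully open. Spring 0.05 N m when shut plus 0.05 N m per rad (1 to 4 N at the nose). A level block pushed over the sill lifts it; let go with over half its length past the sill, it tips and slides in and the flap snaps shut.
- tin: round dark steel parts tin standing loose on the bench, 150 mm outside and 142 mm inside diameter, 85 mm high, floor 4 mm thick, 1.2 kg; origin at the centre of its underside, z up.
- lid: the tin's loose lid: brass-coloured disc 158 mm diameter, 5 mm thick, with a plug 132 mm diameter and 4 mm deep beneath it that drops inside the tin's mouth, 0.22 kg. Origin at the centre of the plug's underside, z up: 81 mm above the tin's origin when seated, on the bench surface when lying on the bench.
- knob (a point): grip point on the lid's black knob (upright cylinder 30 mm diameter, 32 mm tall, standing on the disc's top 9 mm above the lid's origin); this point is on its axis, 32 mm above the lid's origin and 23 mm above the disc's top.
- sheet: white paper inspection sheet lying flat on the bench, 250 x 310 mm (x, y), no thickness to speak of; origin at its centre.
- loupe: bystander: black eye loupe standing on the bench, 36 mm diameter, 36 mm tall; origin at the centre of its foot.
- caliper: bystander: digital caliper lying flat, 190 mm long along its x, jaws to its -y side, 14 mm high; origin on the bench under the beam's middle.

How it is judged (in metres and radians):
On the way, in this order (a step that is already met when the one before it is completed fails the run):
1. the lid is off the tin and lies flat on the bench, knob up, clear of the tin (height (world z) of lid below 0.006 m and angle between lid's own z axis and vertical below 0.06 rad and horizontal distance between lid and tin above 0.14 m and linear speed of lid below 0.03 m/s), for 0.2 s.
2. every green-banded block is inside the open tin (horizontal distance between each of good_1, good_2, good_3 and tin below 0.071 m and z of each of good_1, good_2, good_3 in the frame of tin below 0.075 m and linear speed of each of good_1, good_2, good_3 below 0.05 m/s and horizontal distance between lid and tin above 0.1 m), for 0.2 s.
At the end, for the whole second after the job is handed in: Every red-banded block lies inside the reject box (behind the sill, below 120 mm) and the flap is shut (under 0.06 rad); every green-banded block lies in the tin; the tin stands upright, its lid seated (centred within 10 mm, level within 0.04 rad) and at rest (x of reject_1 in the frame of reject_box between 0.004 and 0.28 m and y of reject_1 in the frame of reject_box between -0.1 and 0.1 m and z of each of reject_1, reject_2, reject_3 in the frame of reject_box below 0.12 m and x of reject_2 in the frame of reject_box between 0.004 and 0.28 m and y of reject_2 in the frame of reject_box between -0.1 and 0.1 m and x of reject_3 in the frame of reject_box between 0.004 and 0.28 m and y of reject_3 in the frame of reject_box between -0.1 and 0.1 m and horizontal distance between each of good_1, good_2, good_3 and tin below 0.071 m and z of each of good_1, good_2, good_3 in the frame of tin below 0.075 m and horizontal distance between lid and tin below 0.01 m and z of lid in the frame of tin between 0.076 and 0.084 m and angle between the z axis of lid and the z axis of tin, either way round below 0.04 rad and angle between lid's own z axis and vertical below 0.1 rad and linear speed of lid below 0.03 m/s and value of joint flap below 0.06 rad and angle between tin's own z axis and vertical below 0.05 rad); the robot touches nothing.
It fails at once if the loupe or the caliper is moved by more than 30 mm (distance of any of loupe, caliper from where it was at the start of the episode above 0.03 m).
Of reject_1, reject_2, reject_3 only 2 to 3 are there at a start; the rules pass over those that are not, and their reading is None.
Of good_1, good_2, good_3 only 2 to 3 are there at a start; the rules pass over those that are not, and their reading is None.
At some moment in a run one of reject_1, reject_2, reject_3, good_1, good_2, good_3 may be knocked a few centimetres aside while the robot is not near it.
Once in a run the grip may slacken for a moment while it holds something.
It also fails if it takes over 210 s, if anything falls off the work surface, if the arm or the gripper's body presses on something with over 40 N, if the wrist force passes 120 N, or if a joint passes its speed limit or range.

ROBOT

A 6-joint arm with a two-finger parallel gripper is mounted at the origin on the work surface. World frame = base frame: x ahead of the robot, y to its left, z up, the work surface at z = 0. Lengths are in mm, angles in rad, forces in N, time in s.
With the tool pointing down it reaches from about 400 to 925 mm from the base axis. Payload 12.5 kg.
Tool frame: the origin (TCP) lies midway between the tips of the shut fingers; the grasp point (between the pads) lies 19 mm behind it; z points along the fingers, y is the line along which they close (so a half turn about z gives the same grasp; the last joint's range is limited). The gripper opens to 95 mm and grips with 3 to 60 N. Pads are 20 mm wide; open, the fingers measure 119 mm over their backs; the gripper's body (75 mm by 180 mm) begins 59 mm behind the grasp point.
Start: joints at [1.08, 0.491, 1.559, -0, 1.092, -0.106], TCP at [234.594, 579.321, 214.661] pointing down, gripper open.
Joint ranges: [-3.1, 3.1], [-0.84, 2.19], [0.05, 2.79], [-1.13, 4.28], [0.06, 2.93], [-2.69, 2.69]. Speed limits (rad/s): [2.22, 2.22, 2.79, 3.14, 3.14, 3.14].

INTERFACE

Orientations are given as [roll, pitch, yaw] about the fixed x, y, z axes, in that order (R = Rz(yaw) Ry(pitch) Rx(roll)).
In Python, from cell import state, read_camera, camera_info, env gives the robot as it stands.
- The arm moves only by the tool move_arm, never from a script. Its argument "commands" is a list of rows, each a list of 3 entries, a list of its own where there are three numbers: the shift along the world's x, y, z in cm, then the turn, a rotation vector about the world's x, y, z in degrees, then the opening, from 0 (shut) to 1 (fully open). A call has 1 to 10 rows; each row shifts and turns the commanded pose from where the row before left it; what a row does not reach is not made up. A row lasts 1/10 s, in which the tool goes at most 50 mm and 8.59 degrees, less where a joint would pass 70% of its speed; a pose out of reach is approached as far as the arm can. A call with a gripper value outside its range is refused whole. The fingers move at their own pace and stop on an object; the grip force is fixed at half the most. Time passes only in rows, so rows that do not move let the fingers close. It gives the time, the measured TCP pose, the force, the opening and the grip force at its end, in the units of the state.
- state(): the state, without advancing time (a new reading comes with each control period).
- read_camera(name): name is "scene" or "top"; returns the picture (420x560x3 uint8, blue, green, red); there is no depth.
- camera_info(name): a dict with "K" (3x3 intrinsics, pixels), "cam_to_world" (4x4, takes a point from camera to world coordinates). Camera axes: x right, y down, z forward; pixel columns grow to the right and rows downward; lengths in mm; the calibration is good to about 2 mm. A picture is of the moment at which its call begins. camera_info takes no time and is no camera call.
- env.job_done(): hands the job in; it is judged then, once.
The state is a dict: "t": time; "joints": joint angles; "qvel": joint speeds; "tau": joint torques, N m; "eef_pos": TCP position; "tcp_rot": TCP orientation; "ft_force": force on the tool from outside, world axes, zero at the start; "moment": the same for the moment, N m; "opening": opening from 0.0 (shut) to 1.0 (fully open); "grip_force": force on a finger pad.
Only numpy, scipy, OpenCV 4.12 (cv2) and the standard library are available. Lean on these libraries where they do the work, as an engineer would, in place of code of your own. Each camera call takes 0.05 s, during which the arm holds its last target. There are 200 camera calls.

## Working session

There is one attempt and no reset: what is moved stays moved. The work goes in short steps, Python scripts to look and compute and a tool call to move; the robot and the scene stay as the last step left them, time stands still between calls to the robot, and variables do not carry over. Pictures are saved under pics/ and viewed, at most 14 in all, crops included, and the job is handed in when it is done.

Besides the shell and the picture viewer there is one more tool, called after ">>>" as name([rows], argument=value, ...), one row to a line, values as JSON. move_arm: Moves the arm, as the interface text tells. Its arguments: {"type":"object","properties":{"commands":{"type":"array"}},"required":["commands"]}

```bash
mkdir -p pics; ls; python3 - <<'E'
from cell import state, read_camera, camera_info
import cv2,numpy as np
for n in("scene","top"):
    im=read_camera(n); cv2.imwrite(f"pics/{n}0.png",im); i=camera_info(n); print(n,np.round(i["K"],1).tolist(),np.round(i["cam_to_world"],3).tolist())
s=state(); print(s["t"],s["eef_pos"],s["tcp_rot"],s["opening"])
E
```

```text
pics
scene [[508.3, 0.0, 271.7], [0.0, 508.3, 207.9], [0.0, 0.0, 1.0]] [[0.431, 0.618, -0.658, 1299.934], [0.902, -0.289, 0.319, -326.17], [0.007, -0.731, -0.682, 862.256], [0.0, 0.0, 0.0, 1.0]]
top [[542.5, 0.0, 286.6], [0.0, 542.5, 216.3], [0.0, 0.0, 1.0]] [[-0.016, -0.985, 0.17, 422.196], [-1.0, 0.016, -0.003, 34.518], [0.001, -0.17, -0.985, 1252.234], [0.0, 0.0, 0.0, 1.0]]
0.1 [234.50378837 579.12917461 214.12368922] [-3.14064683e+00 -8.71969007e-05  2.75677016e+00] 1.0001387600387772
```

View pics/top0.png

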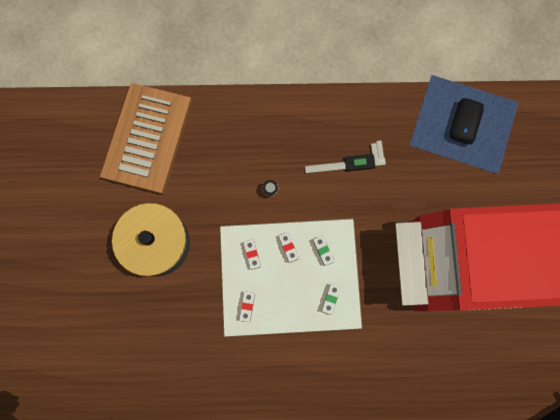

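View pics/scene0.png

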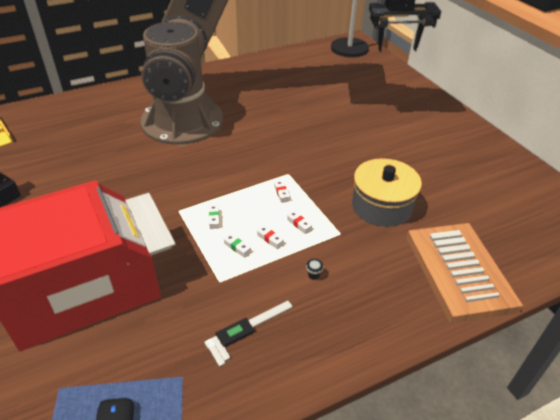

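```bash
cat > h.py <<'E'
from cell import state, read_camera, camera_info
import cv2,numpy as np
def w(px,z,cam="top"):
    i=camera_info(cam);K=np.array(i["K"]);T=np.array(i["cam_to_world"])
    d=T[:3,:3]@np.linalg.solve(K,[px[0],px[1],1.]);o=T[:3,3]
    return o+d*(z-o[2])/d[2]
def blobs(m,a0,a1):
    n,l,s,c=cv2.connectedComponentsWithStats(m.astype(np.uint8)*1)
    return [(c[k],s[k]) for k in range(1,n) if a0<=s[k][4]<=a1]
def blocks(im,z=22,roi=(200,370,205,345)):
    hsv=cv2.cvtColor(im,cv2.COLOR_BGR2HSV);h,s,v=cv2.split(hsv)
    R=np.zeros(h.shape,bool);R[roi[2]:roi[3],roi[0]:roi[1]]=1
    dark=blobs((v<120)&(s<110)&R,3,60)
    out=[]
    for nm,m in(("red",((h<8)|(h>172))&(s>120)&(v>90)),("green",(h>45)&(h<85)&(s>90))):
        for c,st in blobs(m&R,20,200):
            n=sorted(dark,key=lambda d:np.hypot(*(d[0]-c)))[:2]
            p=[w(d[0],z) for d in n];cc=w(c,z)
            d=p[1]-p[0];mid=(p[0]+p[1])/2
            out.append((nm,np.round(cc[:2]),np.round(mid[:2]),round(np.degrees(np.arctan2(d[1],d[0]))%180),round(np.hypot(*d[:2])),np.round(c)))
    return out
def top(name=None,**k):
    im=read_camera("top")
    if name: cv2.imwrite("pics/"+name,im)
    return im
E
python3 - <<'E'
from h import *
im=top()
for b in blocks(im):print(*b)
h,s,v=cv2.split(cv2.cvtColor(im,cv2.COLOR_BGR2HSV))
m=((h>15)&(h<32)&(s>120)&(v>130)).astype(np.uint8);m[:,:90]=0;m[:190]=0;m[:,210:]=0;m[300:]=0
c=max(cv2.findContours(m,0,1)[0],key=cv2.contourArea);(x,y),r=cv2.minEnclosingCircle(c);print("lid",x,y,r,w((x,y),90),r*2*(1252-90)/542.5/.985)
k=(v<60);k[:]=k&(np.hypot(*(np.indices(v.shape)[::-1]-np.array([x,y])[:,None,None]))<r*.6)
print("knob",[ (b[0],w(b[0],122),w(b[0],106)) for b in blobs(k,20,900)])
for p in[(397,222),(421,222),(427,304),(401,305)]:print("shelf",p,np.round(w(p,125)))
# roughly: white shelf contour
sh=((v>140)&(s<70)).astype(np.uint8);sh[:, :375]=0;sh[:,432]=0;sh[:,433:]=0;sh[:210]=0;sh[320:]=0
c=max(cv2.findContours(sh,0,1)[0],key=cv2.contourArea);b=cv2.boxPoints(cv2.minAreaRect(c));print([(p.tolist(),np.round(w(p,125))[:2]) for p in b])
cv2.imwrite("pics/c1.png",cv2.resize(im[200:320,380:540],None,fx=5,fy=5,interpolation=cv2.INTER_CUBIC))
for p,z in[((272,188),30),((310,168),5),((380,150),5)]:print(np.round(w(p,z)))
E
```

```text
red [564.  29.] [565.  27.] 22 42 [288. 247.]
red [550. 112.] [551. 111.] 14 42 [251. 254.]
red [433. 123.] [433. 123.] 169 42 [247. 306.]
green [556. -51.] [544. -50.] 58 25 [323. 250.]
green [447. -65.] [439. -57.] 13 25 [331. 298.]
lid 147.99302673339844 238.67247009277344 37.266483306884766 [578.71802708 330.5620361   90.        ] 162.0759450844702
knob [(array([145.7875, 237.7125]), array([576.51365253, 327.09683192, 122.        ]), array([578.69823503, 331.2386832 , 106.        ]))]
shelf (397, 222) [ 601. -201.  125.]
shelf (421, 222) [ 600. -252.  125.]
shelf (427, 304) [ 430. -254.  125.]
shelf (401, 305) [ 429. -201.  125.]
[([394.7377624511719, 223.11480712890625], array([ 599., -197.])), ([419.9836730957031, 220.8197021484375], array([ 603., -250.])), ([427.4918518066406, 303.40985107421875], array([ 431., -255.])), ([402.2459411621094, 305.7049560546875], array([ 427., -203.]))]
[700.  63.  30.]
[753. -27.   5.]
[ 795. -195.    5.]
```

View pics/c1.png

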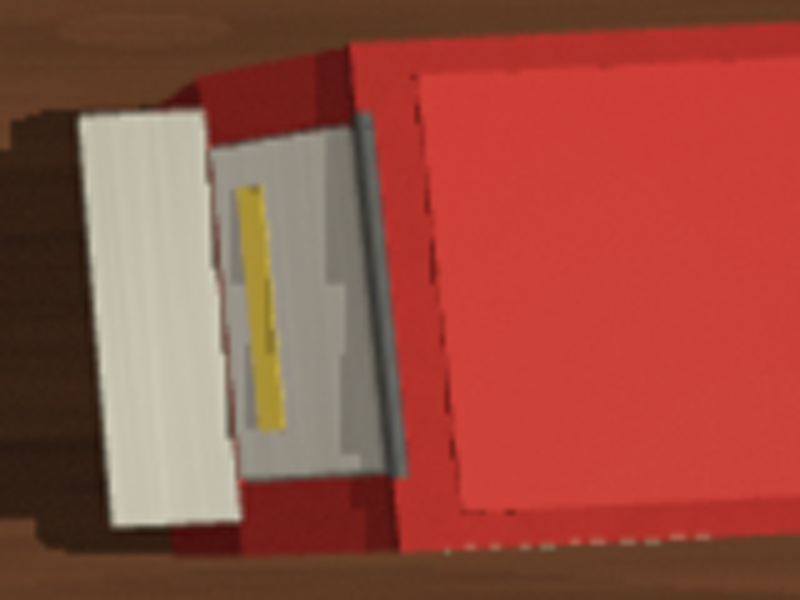

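>>> move_arm([
  [[3.4,-2.5,0],[0,0,0],1],
  [[3.4,-2.5,0],[0,0,0],1],
  [[3.4,-2.5,0],[0,0,0],1],
  [[3.4,-2.5,0],[0,0,0],1],
  [[3.4,-2.5,0],[0,0,0],1],
  [[3.4,-2.5,0],[0,0,0],1],
  [[3.4,-2.5,0],[0,0,0],1],
  [[3.4,-2.5,0],[0,0,0],1],
  [[3.6,-2.4,0],[0,0,0],1],
  [[3.6,-2.5,0],[0,0,0],1],
])

```text
t: 1.15
eef_pos: [579.8, 329.1, 214.5]
tcp_rot: [-3.142, -0.0, 2.757]
ft_force: [0.5, 0.6, -0.1]
opening: 1.003
grip_force: 0.0
```

>>> move_arm([
  [[0,0,-4],[0,0,0],1],
  [[0,0,-4],[0,0,0],1],
  [[-0.1,0,-2.5],[0,0,0],1],
  [[0,0,-1.4],[0,0,0],1],
  [[0,0,0],[0,0,0],0],
  [[0,0,0],[0,0,0],0],
  [[0,0,0],[0,0,0],0],
  [[0,0,0],[0,0,0],0],
  [[0,0,0],[0,0,0],0],
  [[0,0,0],[0,0,0],0],
])

```text
t: 2.15
eef_pos: [577.7, 330.4, 96.2]
tcp_rot: [3.141, 0.0, 2.757]
ft_force: [0.2, 0.2, 0.3]
opening: 0.553
grip_force: 0.0
```

>>> move_arm([
  [[0,0,0],[0,0,0],0],
  [[0,0,0],[0,0,0],0],
  [[0,0,0.5],[0,0,0],0],
  [[0,0,1],[0,0,0],0],
  [[0,0,2],[0,0,0],0],
  [[0,0,2],[0,0,0],0],
])

```text
t: 2.75
eef_pos: [577.5, 330.3, 151.6]
tcp_rot: [-3.141, -0.0, 2.757]
ft_force: [-0.6, -0.2, -1.6]
opening: 0.307
grip_force: 30.0
```

>>> move_arm([
  [[-3,0,0],[0,0,0],0],
  [[-4,0,0],[0,0,0],0],
  [[-4,0,0],[0,0,0],0],
  [[-4,0,0],[0,0,0],0],
  [[-3,0,0],[0,0,0],0],
  [[0,0,-4],[0,0,0],0],
  [[0,0,-4],[0,0,0],0],
  [[0,0,-3],[0,0,0],0],
  [[0,0,-1.5],[0,0,0],0],
  [[0,0,0],[0,0,0],0],
])

```text
t: 3.75
eef_pos: [397.1, 330.0, 24.4]
tcp_rot: [-3.139, -0.002, 2.757]
ft_force: [-0.2, -1.1, -1.6]
opening: 0.31
grip_force: 30.0
```

>>> move_arm([
  [[0,0,-0.3],[0,0,0],0],
  [[0,0,-0.3],[0,0,0],0],
  [[0,0,0],[0,0,0],0],
])

```text
t: 4.05
eef_pos: [397.9, 330.5, 20.3]
tcp_rot: [3.141, 0.001, 2.757]
ft_force: [-0.5, 0.1, -2.1]
opening: 0.312
grip_force: 30.0
```

>>> move_arm([
  [[0,0,-0.3],[0,0,0],0],
  [[0,0,-0.2],[0,0,0],0],
  [[0,0,0],[0,0,0],0],
])

```text
t: 4.35
eef_pos: [398.3, 330.6, 16.6]
tcp_rot: [3.139, 0.002, 2.757]
ft_force: [-2.3, -4.0, 22.0]
opening: 0.307
grip_force: 30.0
```

>>> move_arm([
  [[0,0,0.1],[0,0,0],1],
  [[0,0,0],[0,0,0],1],
  [[0,0,0],[0,0,0],1],
  [[0,0,0],[0,0,0],1],
  [[0,0,0],[0,0,0],1],
  [[0,0,0],[0,0,0],1],
  [[0,0,4],[0,0,0],1],
  [[0,0,4],[0,0,0],1],
  [[0,0,4],[0,0,0],1],
])

```text
t: 5.25
eef_pos: [397.3, 330.1, 136.9]
tcp_rot: [-3.141, -0.001, 2.757]
ft_force: [0.4, 0.1, 0.4]
opening: 0.982
grip_force: 0.0
```

```bash
python3 - <<'E'
from h import *
im=top("top2.png")
for b in blocks(im):print(*b)
cv2.imwrite("pics/c2.png",cv2.resize(im[200:360,90:380],None,fx=2.7,fy=2.7,interpolation=cv2.INTER_CUBIC))
h,s,v=cv2.split(cv2.cvtColor(im,cv2.COLOR_BGR2HSV))
# tin rim ellipse guess: dark low-sat
for x in(310,323,331):pass
print([ (np.round(b[0]),b[1][4]) for b in blobs((v<120)&(s<110)&(np.indices(v.shape)[1]>300)&(np.indices(v.shape)[1]<350)&(np.indices(v.shape)[0]>230)&(np.indices(v.shape)[0]<320),2,400)])
E
```

```text
red [564.  29.] [565.  27.] 22 42 [288. 247.]
red [550. 112.] [551. 111.] 14 42 [251. 254.]
red [433. 123.] [432. 123.] 170 42 [247. 306.]
green [556. -51.] [543. -50.] 62 23 [323. 250.]
green [447. -66.] [439. -57.] 14 25 [331. 298.]
[(array([319., 241.]), np.int32(11)), (array([318., 253.]), np.int32(8)), (array([327., 258.]), np.int32(10)), (array([334., 290.]), np.int32(10)), (array([326., 296.]), np.int32(6)), (array([328., 307.]), np.int32(11))]
```

View pics/c2.png

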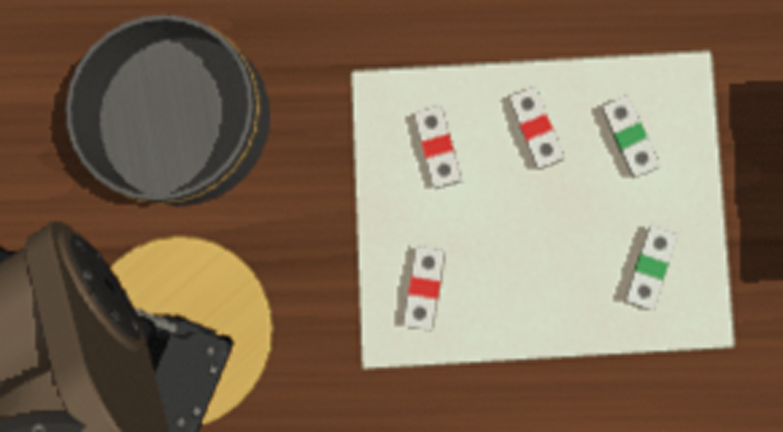

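>>> move_arm([
  [[0.5,-3.6,0],[0,0,1],1],
  [[0.5,-4,0],[0,0,1],1],
  [[0.5,-4,0],[0,0,1],1],
  [[0.5,-4,0],[0,0,0],1],
  [[0.5,-4,0],[0,0,0],1],
  [[0.5,-4,0],[0,0,0],1],
  [[0.5,-4,0],[0,0,0],1],
  [[0.5,-4,0],[0,0,0],1],
  [[0.5,-4,0],[0,0,0],1],
  [[0.4,-4,0],[0,0,0],1],
])

```text
t: 6.3
eef_pos: [446.6, -67.4, 135.5]
tcp_rot: [3.141, 0.0, 2.809]
ft_force: [0.2, 0.7, -0.5]
opening: 1.002
grip_force: 0.0
```

>>> move_arm([
  [[0,0,-4],[0,0,0],1],
  [[0,0,-4],[0,0,0],1],
  [[0,0,-3],[0,0,0],1],
  [[0,0,-1.8],[0,0,0],1],
  [[0,0,-0.4],[0,0,0],0.6],
  [[0,0,0],[0,0,0],0],
])

```text
t: 6.9
eef_pos: [446.4, -65.6, 3.4]
tcp_rot: [3.142, -0.001, 2.809]
ft_force: [-0.2, 0.4, 1.4]
opening: 0.888
grip_force: 0.0
```

>>> move_arm([
  [[0,0,0],[0,0,0],0],
  [[0,0,0],[0,0,0],0],
  [[0,0,0],[0,0,0],0],
  [[0,0,0],[0,0,0],0],
  [[0,0,0],[0,0,0],0],
  [[0,0,0],[0,0,0],0],
  [[0,0,0],[0,0,0],0],
  [[0,0,3],[0,0,0],0],
  [[0,0,4],[0,0,0],0],
  [[0,0,4],[0,0,0],0],
])

```text
t: 7.9
eef_pos: [446.1, -65.5, 114.6]
tcp_rot: [3.142, -0.002, 2.809]
ft_force: [0.8, -0.1, -1.6]
opening: 0.245
grip_force: 30.0
```

>>> move_arm([
  [[1,2.8,1.5],[0,0,0],0],
  [[1.3,4,1],[0,0,0],0],
  [[1.3,4,0],[0,0,0],0],
  [[1.3,4,0],[0,0,0],0],
  [[1.3,4,0],[0,0,0],0],
  [[1.3,4,0],[0,0,0],0],
  [[1.3,4,0],[0,0,0],0],
  [[1.3,4,0],[0,0,0],0],
  [[1.3,4,0],[0,0,0],0],
  [[0.8,2,0],[0,0,0],0],
])

```text
t: 8.9
eef_pos: [568.7, 305.3, 138.1]
tcp_rot: [3.141, -0.0, 2.811]
ft_force: [-0.0, -0.0, -1.6]
opening: 0.247
grip_force: 30.0
```

>>> move_arm([
  [[0,0,0],[0,0,0],0],
  [[0,0,-4],[0,0,0],0],
  [[0,0,-4],[0,0,0],0],
  [[0,0,-2.5],[0,0,0],0],
  [[0,0,-1.2],[0,0,0],0],
  [[0,0,0],[0,0,0],0],
])

```text
t: 9.5
eef_pos: [568.1, 301.3, 20.8]
tcp_rot: [-3.14, -0.001, 2.809]
ft_force: [-0.5, -0.2, -1.7]
opening: 0.248
grip_force: 30.0
```

>>> move_arm([
  [[0,0,-0.5],[0,0,0],0],
  [[0,0,0],[0,0,0],0.45],
  [[0,0,0],[0,0,0],0.45],
  [[0,0,0],[0,0,0],0.45],
  [[0,0,0],[0,0,0],0.45],
  [[0,0,3],[0,0,0],0.45],
  [[0,0,4],[0,0,0],0.45],
  [[0,0,4],[0,0,0],0.45],
  [[0,0,1],[0,0,0],0.7],
  [[0,0,0],[0,0,0],1],
])

```text
t: 10.5
eef_pos: [569.1, 302.6, 138.3]
tcp_rot: [3.139, 0.002, 2.809]
ft_force: [0.2, -1.1, -0.5]
opening: 0.566
grip_force: 0.0
```

>>> move_arm([
  [[-0.1,-3.5,0],[0,0,6],1],
  [[-0.1,-4,0],[0,0,8],1],
  [[-0.1,-4,0],[0,0,8],1],
  [[-0.1,-4,0],[0,0,8],1],
  [[-0.1,-4,0],[0,0,8],1],
  [[-0.2,-4,0],[0,0,6],1],
])

```text
t: 11.1
eef_pos: [560.7, 65.8, 134.8]
tcp_rot: [3.14, -0.002, -2.7]
ft_force: [0.4, -0.4, 0.0]
opening: 0.989
grip_force: 0.0
```

```bash
python3 - <<'E'
from h import *
im=top("top3.png")
for b in blocks(im):print(*b)
E
```

```text
green [556. -51.] [557. -52.] 23 42 [323. 250.]
```

>>> move_arm([
  [[-0.3,-3.9,0],[0,0,-1],1],
  [[-0.1,-4,0],[0,0,0],1],
  [[0,-3.8,0],[0,0,0],1],
  [[0,0,-3],[0,0,0],1],
  [[0,0,-4],[0,0,0],1],
  [[0,0,-3],[0,0,0],1],
  [[0,0,-2.5],[0,0,0],1],
  [[0,0,-0.7],[0,0,0],1],
  [[0,0,0],[0,0,0],0],
  [[0,0,0],[0,0,0],0],
])

```text
t: 12.15
eef_pos: [557.8, -49.7, 5.1]
tcp_rot: [-3.142, 0.0, -2.723]
ft_force: [-0.0, 0.8, 0.3]
opening: 0.884
grip_force: 0.0
```

>>> move_arm([
  [[0,0,0],[0,0,0],0],
  [[0,0,0],[0,0,0],0],
  [[0,0,0],[0,0,0],0],
  [[0,0,0],[0,0,0],0],
  [[0,0,0],[0,0,0],0],
  [[0,0,0],[0,0,0],0],
  [[0,0,0],[0,0,0],0],
  [[0,0,3],[0,0,0],0],
  [[0,0,4],[0,0,0],0],
  [[0,0,4],[0,0,0],0],
])

```text
t: 13.15
eef_pos: [557.1, -49.6, 115.5]
tcp_rot: [3.141, -0.001, -2.724]
ft_force: [0.2, -0.1, -1.2]
opening: 0.245
grip_force: 30.0
```

>>> move_arm([
  [[0.2,3.6,2],[0,0,-3],0],
  [[0.3,4.1,0.5],[0,0,-5],0],
  [[0.3,4.1,0],[0,0,-5],0],
  [[0.3,4.1,0],[0,0,-5],0],
  [[0.3,4.1,0],[0,0,-5],0],
  [[0.3,4.1,0],[0,0,-5],0],
  [[0.3,4.1,0],[0,0,-5],0],
  [[0.3,4.1,0],[0,0,-5],0],
  [[0.3,4.1,0],[0,0,-5],0],
  [[0.3,4.1,0],[0,0,0],0],
])

```text
t: 14.15
eef_pos: [586.3, 357.0, 139.3]
tcp_rot: [-3.141, -0.0, 2.806]
ft_force: [0.0, 0.1, -1.5]
opening: 0.244
grip_force: 30.0
```

>>> move_arm([
  [[0,0,0],[0,0,0],0],
  [[0,0,-4],[0,0,0],0],
  [[0,0,-4],[0,0,0],0],
  [[0,0,-2.5],[0,0,0],0],
  [[0,0,-1.2],[0,0,0],0],
  [[0,0,0],[0,0,0],0],
])

```text
t: 14.75
eef_pos: [586.3, 354.5, 21.7]
tcp_rot: [-3.14, -0.001, 2.809]
ft_force: [0.2, -0.3, -1.3]
opening: 0.248
grip_force: 30.0
```

Release and head toward the lid while looking.

>>> move_arm([
  [[0,0,-0.5],[0,0,0],0],
  [[0,0,0],[0,0,0],0.45],
  [[0,0,0],[0,0,0],0.45],
  [[0,0,0],[0,0,0],0.45],
  [[0,0,0],[0,0,0],0.45],
  [[0,0,3],[0,0,0],0.45],
  [[0,0,4],[0,0,0],0.45],
  [[0,0,4],[0,0,0],0.45],
  [[0,-4,1],[0,0,0],0.7],
  [[0,-4,0],[0,0,0],1],
])

```text
t: 15.75
eef_pos: [587.0, 275.5, 140.0]
tcp_rot: [3.139, 0.003, 2.811]
ft_force: [1.2, 0.2, -0.1]
opening: 0.567
grip_force: 0.0
```

>>> move_arm([
  [[0,-4,0],[0,0,0],1],
  [[0,-4,0],[0,0,0],1],
  [[0,-4,0],[0,0,0],1],
  [[0,-4,0],[0,0,0],1],
  [[0,-4,0],[0,0,0],1],
  [[0,-4,0],[0,0,0],1],
  [[0,-4,0],[0,0,0],1],
  [[0,-2,0],[0,0,0],1],
])

```text
t: 16.55
eef_pos: [586.5, -27.5, 137.8]
tcp_rot: [-3.142, 0.0, 2.807]
ft_force: [0.2, 1.3, 0.3]
opening: 1.0
grip_force: 0.0
```

```bash
python3 - <<'E'
from h import *
im=top("top4.png")
cv2.imwrite("pics/c4.png",cv2.resize(im[200:350,90:380],None,fx=2.7,fy=2.7,interpolation=cv2.INTER_CUBIC))
h,s,v=cv2.split(cv2.cvtColor(im,cv2.COLOR_BGR2HSV))
m=((h>15)&(h<32)&(s>120)&(v>130)).astype(np.uint8);m[:,:90]=0;m[:275]=0;m[:,210:]=0
c=max(cv2.findContours(m,0,1)[0],key=cv2.contourArea);(x,y),r=cv2.minEnclosingCircle(c);print("lid",x,y,r,w((x,y),9))
E
```

```text
lid 154.0105438232422 321.8682556152344 35.56198501586914 [400.70490251 332.44607065   9.        ]
```

View pics/c4.png

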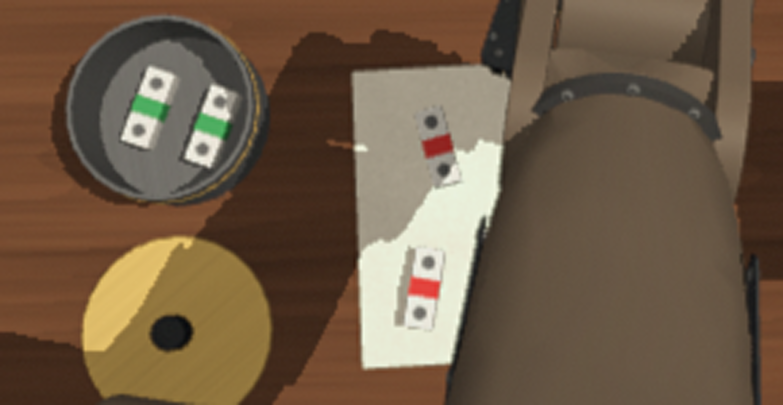

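>>> move_arm([
  [[-2.4,2.1,0],[0,0,1.5],1],
  [[-3,2.7,0],[0,0,1.5],1],
  [[-3,2.7,0],[0,0,1.5],1],
  [[-3,2.7,0],[0,0,1.5],1],
  [[-3,2.6,0],[0,0,1.5],1],
  [[-3,2.6,0],[0,0,1.5],1],
  [[0,0,-3],[0,0,0],1],
  [[0,0,-4],[0,0,0],1],
  [[0,0,-3],[0,0,0],1],
  [[0,0,0],[0,0,0],1],
])

```text
t: 17.6
eef_pos: [411.1, 129.4, 35.3]
tcp_rot: [-3.14, -0.005, 2.967]
ft_force: [0.1, -0.5, 0.7]
opening: 1.0
grip_force: 0.0
```

>>> move_arm([
  [[0.1,0,-2],[0,0,0],1],
  [[0,-0.1,-1.2],[0,0,0],0],
  [[0,0,0],[0,0,0],0],
  [[0,0,0],[0,0,0],0],
  [[0,0,0],[0,0,0],0],
  [[0,0,0],[0,0,0],0],
  [[0,0,0],[0,0,0],0],
  [[0,0,0],[0,0,0],0],
  [[0,0,0],[0,0,0],0],
  [[0,0,0],[0,0,0],0],
])

```text
t: 18.6
eef_pos: [413.6, 128.3, 5.7]
tcp_rot: [3.142, -0.0, 2.966]
ft_force: [-0.5, -0.5, -0.1]
opening: 0.302
grip_force: 0.0
```

>>> move_arm([
  [[0,0,0],[0,0,0],0],
  [[0,0,2],[0,0,0],0],
  [[0,0,4],[0,0,0],0],
  [[0,0,4],[0,0,0],0],
  [[0,0,4],[0,0,0],0],
  [[0.5,-1,3],[0,0,-4],0],
  [[1,-3,0],[0,0,-8],0],
  [[1,-4,0],[0,0,-8],0],
  [[1,-4,0],[0,0,-8],0],
  [[1,-4,0],[0,0,-8],0],
])

```text
t: 19.6
eef_pos: [458.6, -33.2, 175.7]
tcp_rot: [3.141, -0.0, 2.333]
ft_force: [0.9, 0.8, -0.7]
opening: 0.249
grip_force: 29.8
```

>>> move_arm([
  [[0.9,-2.5,0],[0,0,-7],0],
  [[0.9,-2.5,0],[0,0,-7],0],
  [[0.9,-2.5,0],[0,0,-7],0],
  [[0.9,-2.2,0],[0,0,-7],0],
  [[0.9,-2.2,0],[0,0,-7],0],
  [[0.9,-2,0],[0,0,-7],0],
  [[0,0,-2],[0,0,0],0],
  [[0,0,-1],[0,0,0],0],
  [[0,0,0],[0,0,0],0],
])

```text
t: 20.5
eef_pos: [511.7, -170.1, 144.2]
tcp_rot: [-3.139, -0.002, 1.605]
ft_force: [-0.3, 0.1, -0.9]
opening: 0.252
grip_force: 29.9
```

```bash
python3 - <<'E'
from h import *
print(state()["eef_pos"],state()["tcp_rot"])
im=top("top5.png")
for b in blocks(im):print(*b)
cv2.imwrite("pics/c5.png",cv2.resize(read_camera("scene")[130:330,0:240],None,fx=3.3,fy=3,interpolation=cv2.INTER_CUBIC))
E
```

```text
[ 511.69580002 -170.14755311  144.21716773] [-3.13873094e+00 -1.55476379e-03  1.60536869e+00]
red [565.  28.] [564.  28.] 23 41 [288. 247.]
red [550. 111.] [550. 111.] 15 42 [252. 254.]
```

View pics/c5.png

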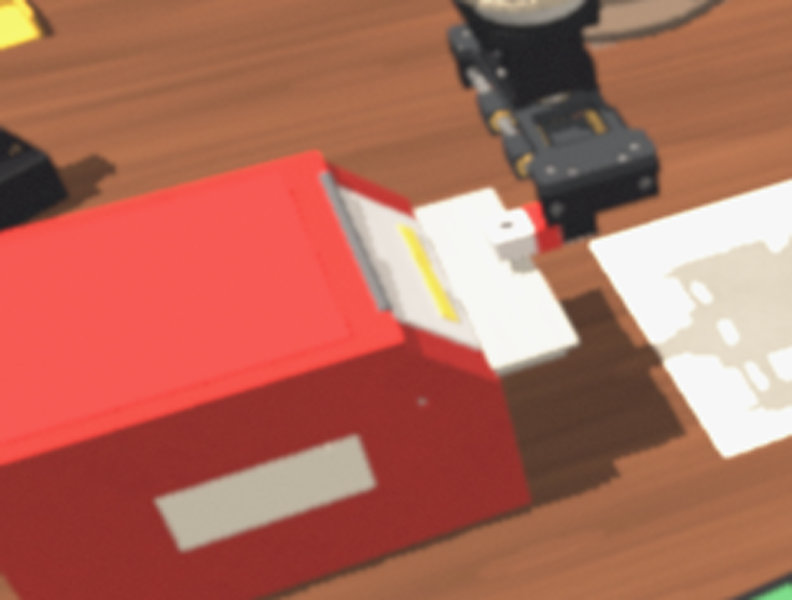

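>>> move_arm([
  [[0.1,0,-0.8],[0,0,0],0],
  [[0,0,-0.4],[0,0,0],0],
  [[0,-2,0],[0,0,0],0],
  [[0.1,-2,0],[0,0,0],0],
  [[0,-2,0],[0,0,0],0],
  [[0,0,0],[0,0,0],0],
])

```text
t: 21.2
eef_pos: [514.6, -232.2, 133.5]
tcp_rot: [3.141, 0.0, 1.603]
ft_force: [0.8, 0.7, 0.3]
opening: 0.25
grip_force: 29.9
```

>>> move_arm([
  [[0,-2,0],[0,0,0],0],
  [[0,-1.5,0],[0,0,0],0],
  [[0,-1,0],[0,0,0],0],
  [[0,0,0],[0,0,0],0],
])

```text
t: 21.6
eef_pos: [514.4, -276.3, 133.3]
tcp_rot: [-3.141, -0.0, 1.604]
ft_force: [-0.1, 1.2, -4.4]
opening: 0.251
grip_force: 29.9
```

>>> move_arm([
  [[0,0,0],[0,0,0],0.5],
  [[0,0,0],[0,0,0],0.5],
  [[0,0,0],[0,0,0],0.5],
  [[0,0,0],[0,0,0],0.5],
  [[0,0,0],[0,0,0],0.5],
  [[0,1,0],[0,0,0],0.5],
  [[0,2,0],[0,0,0],0.5],
  [[0,3,0],[0,0,0],0.5],
  [[0,3,0],[0,0,0],0.5],
  [[0,4,1],[0,0,0],1],
])

```text
t: 22.6
eef_pos: [513.7, -143.7, 142.9]
tcp_rot: [-3.14, -0.001, 1.604]
ft_force: [0.4, 0.9, -0.1]
opening: 0.543
grip_force: 0.0
```

```bash
python3 - <<'E'
from h import *
im=top("top6.png")
for b in blocks(im):print(*b)
cv2.imwrite("pics/c6.png",np.hstack([cv2.resize(read_camera("scene")[150:330,0:200],None,fx=2,fy=2),cv2.resize(im[200:320,380:540],None,fx=2.4,fy=3,interpolation=cv2.INTER_CUBIC)]))
E
```

```text
red [565.  28.] [565.  27.] 21 42 [288. 247.]
red [550. 111.] [550. 111.] 14 41 [252. 253.]
```

View pics/c6.png

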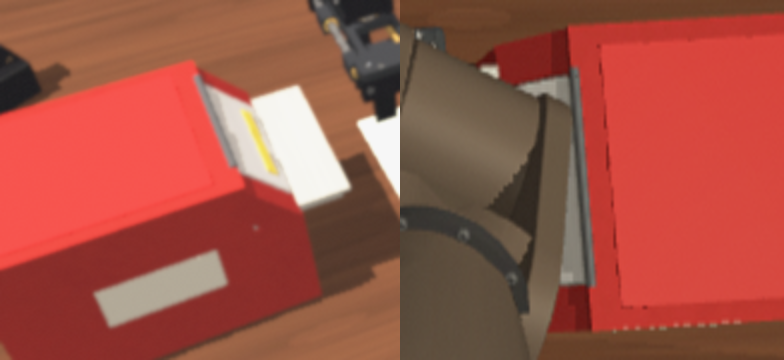

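>>> move_arm([
  [[0.5,1.5,0],[0,0,-6],1],
  [[0.8,2,0],[0,0,-8],1],
  [[0.8,2,0],[0,0,-8],1],
  [[0.8,2,0],[0,0,-8],1],
  [[0.8,2,0],[0,0,-8],1],
  [[0.8,2,0],[0,0,-8],1],
  [[0.8,2,0],[0,0,-8],1],
  [[0.8,2,0],[0,0,-8],1],
  [[0.8,2,0],[0,0,-8],1],
  [[0,0,-2],[0,0,0],1],
])

```text
t: 23.7
eef_pos: [585.1, 31.8, 125.2]
tcp_rot: [3.14, -0.004, 0.38]
ft_force: [-0.1, -0.2, -1.0]
opening: 0.999
grip_force: 0.0
```

>>> move_arm([
  [[0,0,-4],[0,0,0],1],
  [[0,0,-4],[0,0,0],1],
  [[0,0,0],[0,0,0],1],
])

```text
t: 24.0
eef_pos: [580.8, 30.0, 39.6]
tcp_rot: [-3.138, 0.007, 0.384]
ft_force: [0.4, -0.3, 0.6]
opening: 1.001
grip_force: 0.0
```

>>> move_arm([
  [[0.2,0.5,-2],[0,0,0],1],
  [[0,0,-1.5],[0,0,0],0],
  [[0,0,0],[0,0,0],0],
  [[0,0,0],[0,0,0],0],
  [[0,0,0],[0,0,0],0],
  [[0,0,0],[0,0,0],0],
  [[0,0,0],[0,0,0],0],
  [[0,0,0],[0,0,0],0],
  [[0,0,0],[0,0,0],0],
  [[0,0,0],[0,0,0],0],
])

```text
t: 25.0
eef_pos: [585.6, 34.3, 8.7]
tcp_rot: [3.141, -0.0, 0.383]
ft_force: [-0.3, 0.0, 0.5]
opening: 0.304
grip_force: 0.0
```

>>> move_arm([
  [[0,0,0],[0,0,0],0],
  [[0,0,2],[0,0,0],0],
  [[0,0,4],[0,0,0],0],
  [[0,0,4],[0,0,0],0],
  [[0,0,4],[0,0,0],0],
  [[0,-1,3],[0,0,4],0],
  [[-1,-2,0],[0,0,8],0],
  [[-1,-3,0],[0,0,8],0],
  [[-1,-3,0],[0,0,8],0],
  [[-1,-3,0],[0,0,8],0],
])

```text
t: 26.0
eef_pos: [545.0, -86.6, 178.7]
tcp_rot: [3.142, 0.0, 1.018]
ft_force: [0.4, -0.6, -1.1]
opening: 0.245
grip_force: 29.7
```

>>> move_arm([
  [[-0.7,-1.6,0],[0,0,7],0],
  [[-0.7,-1.6,0],[0,0,7],0],
  [[-0.7,-1.6,0],[0,0,7],0],
  [[-0.6,-1.6,0],[0,0,7],0],
  [[-0.5,-1.6,0],[0,0,5],0],
  [[0,0,-2],[0,0,0],0],
  [[0,0,-1.5],[0,0,0],0],
  [[0,0,0],[0,0,0],0],
])

```text
t: 26.8
eef_pos: [512.6, -165.5, 142.1]
tcp_rot: [-3.139, -0.001, 1.587]
ft_force: [-0.0, 0.0, -0.6]
opening: 0.249
grip_force: 29.7
```

```bash
python3 - <<'E'
from h import *
print(state()["eef_pos"],state()["tcp_rot"])
im=top("top7.png")
for b in blocks(im):print(*b)
cv2.imwrite("pics/c7.png",cv2.resize(read_camera("scene")[130:330,0:240],None,fx=3.3,fy=3,interpolation=cv2.INTER_CUBIC))
E
```

```text
[ 512.64181294 -165.45372128  142.0669968 ] [-3.13866526e+00 -1.45978423e-03  1.58707273e+00]
red [550. 112.] [550. 111.] 15 42 [252. 254.]
```

View pics/c7.png

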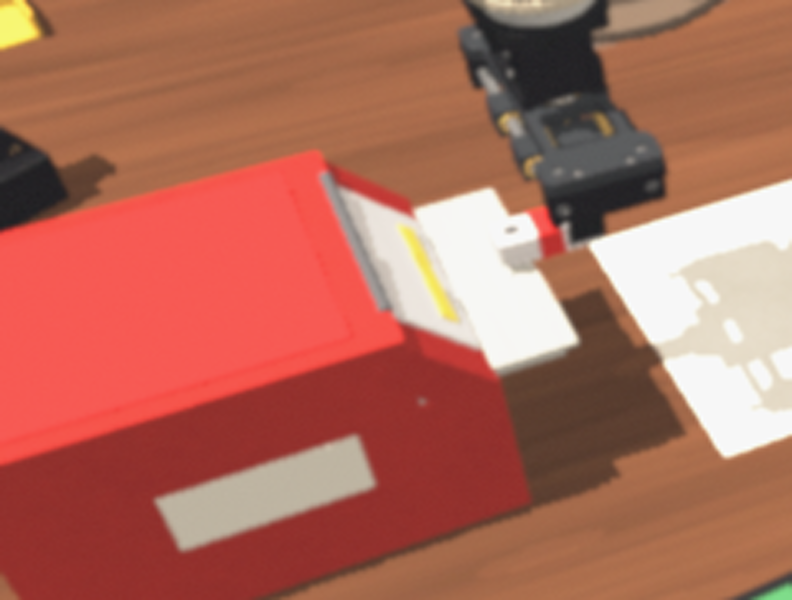

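>>> move_arm([
  [[0.2,0,-0.5],[0,0,0.5],0],
  [[0,-2,0],[0,0,0],0],
  [[0,-2,0],[0,0,0],0],
  [[0,-2,0],[0,0,0],0],
  [[0,-2,0],[0,0,0],0],
  [[0,-2,0],[0,0,0],0],
  [[0,-1,0],[0,0,0],0],
  [[0,0,0],[0,0,0],0],
])

```text
t: 27.7
eef_pos: [515.4, -276.7, 138.4]
tcp_rot: [-3.141, 0.0, 1.595]
ft_force: [0.7, 0.8, -4.2]
opening: 0.252
grip_force: 29.9
```

>>> move_arm([
  [[0,0,0],[0,0,0],0.5],
  [[0,0,0],[0,0,0],0.5],
  [[0,0,0],[0,0,0],0.5],
  [[0,0,0],[0,0,0],0.5],
  [[0,0,0],[0,0,0],0.5],
  [[0,1,0],[0,0,0],0.5],
  [[0,2,0],[0,0,0],0.5],
  [[0,3,0],[0,0,0],0.5],
  [[0,3,0],[0,0,0],0.5],
  [[0,4,1],[0,0,0],1],
])

```text
t: 28.7
eef_pos: [514.9, -143.7, 147.9]
tcp_rot: [-3.14, -0.0, 1.595]
ft_force: [-0.2, -0.1, 0.5]
opening: 0.543
grip_force: 0.0
```

```bash
python3 - <<'E'
from h import *
print(state()["eef_pos"],state()["tcp_rot"])
im=top("top8.png")
for b in blocks(im):print(*b)
cv2.imwrite("pics/c8.png",np.hstack([cv2.resize(read_camera("scene")[150:330,0:200],None,fx=2,fy=2),cv2.resize(im[200:320,380:540],None,fx=2.4,fy=3,interpolation=cv2.INTER_CUBIC)]))
E
```

```text
[ 514.91167732 -143.72372644  147.91537446] [-3.14042895e+00 -4.84436024e-04  1.59546190e+00]
red [550. 111.] [550. 111.] 14 42 [252. 254.]
```

View pics/c8.png

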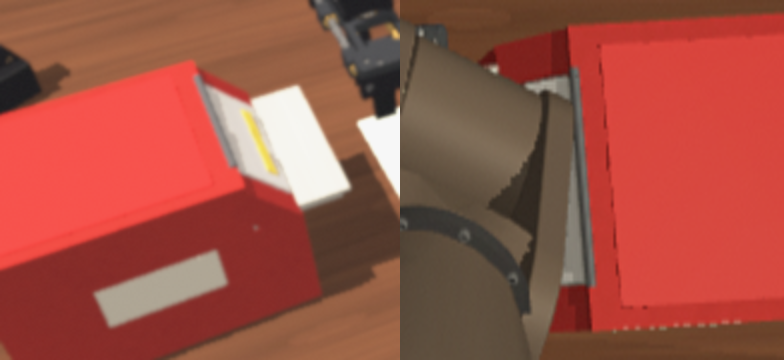

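>>> move_arm([
  [[0.5,2.2,0],[0,0,-7],1],
  [[0.6,2.7,0],[0,0,-7.8],1],
  [[0.6,2.7,0],[0,0,-7.8],1],
  [[0.6,2.7,0],[0,0,-7.8],1],
  [[0.6,2.7,0],[0,0,-7.8],1],
  [[0.6,2.7,0],[0,0,-7.8],1],
  [[0.5,2.7,0],[0,0,-7.8],1],
  [[0.5,2.7,0],[0,0,-7.8],1],
  [[0.5,2.7,0],[0,0,-7.8],1],
  [[0.5,2,0],[0,0,-7.6],1],
])

```text
t: 29.8
eef_pos: [570.3, 114.4, 148.6]
tcp_rot: [3.141, -0.0, 0.248]
ft_force: [0.0, 0.3, -1.0]
opening: 0.997
grip_force: 0.0
```

>>> move_arm([
  [[0,0,-4],[0,0,0],1],
  [[0,0,-4],[0,0,0],1],
  [[0,0,-3],[0,0,0],1],
  [[0,0,0],[0,0,0],1],
])

```text
t: 30.2
eef_pos: [568.4, 112.6, 35.4]
tcp_rot: [-3.141, 0.006, 0.253]
ft_force: [-0.5, 0.6, 0.5]
opening: 1.0
grip_force: 0.0
```

>>> move_arm([
  [[0,0.2,-2],[0,0,0],1],
  [[0,0,-1.1],[0,0,0],0],
  [[0,0,0],[0,0,0],0],
  [[0,0,0],[0,0,0],0],
  [[0,0,0],[0,0,0],0],
  [[0,0,0],[0,0,0],0],
  [[0,0,0],[0,0,0],0],
  [[0,0,0],[0,0,0],0],
  [[0,0,0],[0,0,0],0],
  [[0,0,0],[0,0,0],0],
])

```text
t: 31.2
eef_pos: [570.6, 114.3, 7.7]
tcp_rot: [3.142, -0.0, 0.252]
ft_force: [-0.1, 0.9, 0.1]
opening: 0.299
grip_force: 0.3
```

>>> move_arm([
  [[0,0,0],[0,0,0],0],
  [[0,0,2],[0,0,0],0],
  [[0,0,4],[0,0,0],0],
  [[0,0,4],[0,0,0],0],
  [[0,0,4],[0,0,0],0],
  [[0,-1,3],[0,0,4],0],
  [[-0.6,-3,0],[0,0,8],0],
  [[-0.7,-4,0],[0,0,8],0],
  [[-0.7,-4,0],[0,0,8],0],
  [[-0.7,-4,0],[0,0,8],0],
])

```text
t: 32.2
eef_pos: [543.0, -47.0, 177.7]
tcp_rot: [3.142, 0.0, 0.887]
ft_force: [0.9, 0.7, -1.3]
opening: 0.249
grip_force: 29.7
```

>>> move_arm([
  [[-0.5,-2,0],[0,0,7],0],
  [[-0.5,-2,0],[0,0,7],0],
  [[-0.5,-2,0],[0,0,7],0],
  [[-0.5,-2,0],[0,0,7],0],
  [[-0.5,-2,0],[0,0,7],0],
  [[-0.4,-1.8,0],[0,0,5.5],0],
  [[0,0,-2],[0,0,0],0],
  [[0,0,-1.5],[0,0,0],0],
  [[0,0,0],[0,0,0],0],
])

```text
t: 33.1
eef_pos: [513.6, -163.5, 141.0]
tcp_rot: [-3.139, -0.001, 1.587]
ft_force: [0.4, 0.5, -0.2]
opening: 0.249
grip_force: 29.7
```

```bash
python3 - <<'E'
from h import *
print(state()["eef_pos"],state()["tcp_rot"])
cv2.imwrite("pics/c9.png",cv2.resize(read_camera("scene")[130:330,0:240],None,fx=3.3,fy=3,interpolation=cv2.INTER_CUBIC))
E
```

```text
[ 513.59515465 -163.47919769  141.02739917] [-3.13857597e+00 -1.45233853e-03  1.58702406e+00]
```

View pics/c9.png

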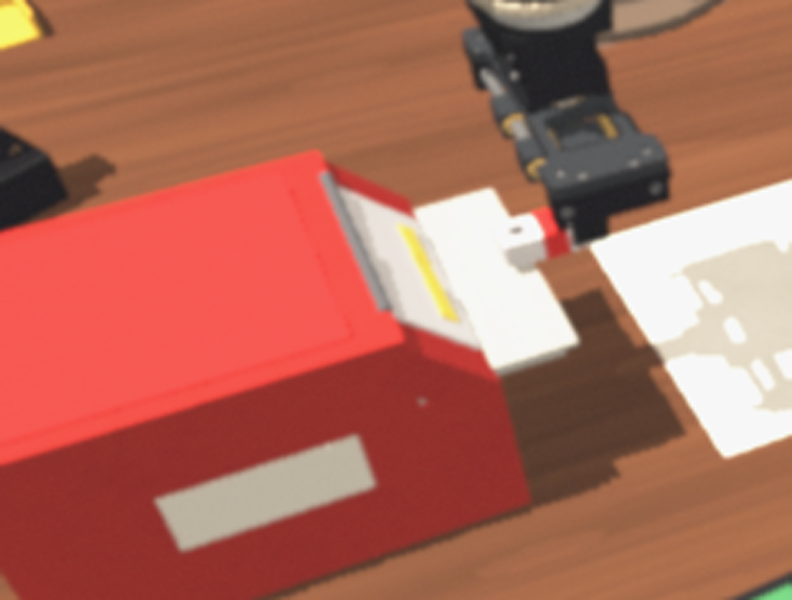

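>>> move_arm([
  [[0.1,0,-0.4],[0,0,0.5],0],
  [[0,-2,0],[0,0,0],0],
  [[0,-2,0],[0,0,0],0],
  [[0,-2,0],[0,0,0],0],
  [[0,-2,0],[0,0,0],0],
  [[0,-2,0],[0,0,0],0],
  [[0,-1.2,0],[0,0,0],0],
  [[0,0,0],[0,0,0],0],
])

```text
t: 33.95
eef_pos: [515.5, -276.8, 138.5]
tcp_rot: [-3.142, 0.0, 1.595]
ft_force: [-0.2, 1.2, -5.6]
opening: 0.25
grip_force: 29.9
```

>>> move_arm([
  [[0,0,0],[0,0,0],0.5],
  [[0,0,0],[0,0,0],0.5],
  [[0,0,0],[0,0,0],0.5],
  [[0,0,0],[0,0,0],0.5],
  [[0,0,0],[0,0,0],0.5],
  [[0,1,0],[0,0,0],0.5],
  [[0,2,0],[0,0,0],0.5],
  [[0,3,0],[0,0,0],0.5],
  [[0,3,0],[0,0,0],0.5],
  [[0,4,1],[0,0,0],1],
])

```text
t: 34.95
eef_pos: [514.9, -143.7, 147.9]
tcp_rot: [-3.14, -0.001, 1.595]
ft_force: [0.5, -0.0, -0.5]
opening: 0.539
grip_force: 0.0
```

>>> move_arm([
  [[0,4,0],[0,0,7],1],
  [[0,4,0],[0,0,8],1],
  [[0,4,0],[0,0,8],1],
  [[0,4,0],[0,0,8],1],
  [[0,4,0],[0,0,8],1],
  [[0,4,0],[0,0,8],1],
  [[0,4,0],[0,0,8],1],
  [[0,4,0],[0,0,8],1],
  [[0,4,0],[0,0,3],1],
])

```text
t: 35.85
eef_pos: [514.4, 217.0, 148.8]
tcp_rot: [3.141, 0.0, 2.754]
ft_force: [1.0, -1.0, 0.2]
opening: 1.002
grip_force: 0.0
```

```bash
python3 - <<'E'
from h import *
print(state()["eef_pos"],state()["tcp_rot"])
im=top("top10.png")
cv2.imwrite("pics/c10.png",cv2.resize(im[190:350,90:480],None,fx=2,fy=2,interpolation=cv2.INTER_CUBIC))
h,s,v=cv2.split(cv2.cvtColor(im,cv2.COLOR_BGR2HSV))
m=((h>15)&(h<32)&(s>120)&(v>60)).astype(np.uint8);m[:,:90]=0;m[:275]=0;m[:,210:]=0
c=max(cv2.findContours(m,0,1)[0],key=cv2.contourArea);(x,y),r=cv2.minEnclosingCircle(c);print("lid",x,y,r,w((x,y),9))
E
```

```text
[514.35432535 217.02377826 148.81767178] [3.14124379e+00 3.11280411e-04 2.75396012e+00]
lid 122.0 328.0 11.04546070098877 [388.31884283 403.95692093   9.        ]
```

View pics/c10.png

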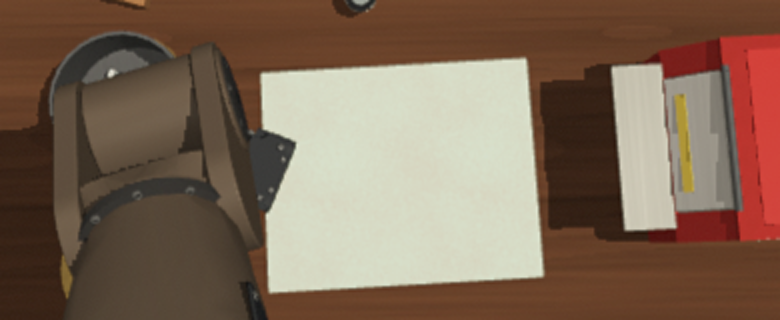

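>>> move_arm([
  [[-2,2,0],[0,0,0],1],
  [[-3,2.8,0],[0,0,0],1],
  [[-3,2.8,0],[0,0,0],1],
  [[-2.5,2.5,0],[0,0,0],1],
  [[-1.1,1.1,0],[0,0,0],1],
  [[0,0,-2],[0,0,0],1],
  [[0,0,-4],[0,0,0],1],
  [[0,0,0],[0,0,0],1],
])

```text
t: 36.7
eef_pos: [397.6, 325.5, 85.6]
tcp_rot: [-3.137, -0.003, 2.748]
ft_force: [0.6, -0.3, 0.2]
opening: 1.0
grip_force: 0.0
```

>>> move_arm([
  [[0,0.4,0],[0,0,0],1],
  [[0,0,0],[0,0,0],1],
])

```text
t: 36.9
eef_pos: [400.3, 331.0, 90.1]
tcp_rot: [3.14, 0.001, 2.748]
ft_force: [1.1, -0.3, -0.1]
opening: 0.998
grip_force: 0.0
```

>>> move_arm([
  [[-0.1,0,-3],[0,0,0],1],
  [[0,0,-3],[0,0,0],1],
  [[0,0,-1.2],[0,0,0],1],
  [[0,0,0],[0,0,0],1],
  [[0,0,0],[0,0,0],0],
  [[0,0,0],[0,0,0],0],
  [[0,0,0],[0,0,0],0],
  [[0,0,0],[0,0,0],0],
  [[0,0,0],[0,0,0],0],
  [[0,0,0],[0,0,0],0],
])

```text
t: 37.9
eef_pos: [398.6, 330.4, 16.8]
tcp_rot: [3.141, 0.0, 2.748]
ft_force: [-0.5, -0.4, 0.2]
opening: 0.553
grip_force: 0.0
```

>>> move_arm([
  [[0,0,0],[0,0,0],0],
  [[0,0,0],[0,0,0],0],
  [[0,0,0],[0,0,0],0],
])

```text
t: 38.2
eef_pos: [398.6, 330.3, 16.6]
tcp_rot: [3.142, -0.0, 2.748]
ft_force: [0.3, 0.0, -0.5]
opening: 0.311
grip_force: 30.0
```

>>> move_arm([
  [[0,0,1.5],[0,0,0],0],
  [[0,0,3],[0,0,0],0],
  [[0,0,4],[0,0,0],0],
  [[0,0,4],[0,0,0],0],
  [[0,0,1],[0,0,0],0],
  [[3,0,0],[0,0,0],0],
  [[4,0,0],[0,0,0],0],
  [[4,0,0],[0,0,0],0],
  [[4,0,0],[0,0,0],0],
  [[2.9,0,0],[0,0,0],0],
])

```text
t: 39.2
eef_pos: [579.4, 329.8, 150.0]
tcp_rot: [-3.141, -0.001, 2.747]
ft_force: [0.4, 0.3, -2.5]
opening: 0.307
grip_force: 30.0
```

>>> move_arm([
  [[0,0,0],[0,0,0],0],
  [[0,0,0],[0,0,0],0],
])

```text
t: 39.4
eef_pos: [577.2, 329.8, 149.8]
tcp_rot: [-3.14, -0.002, 2.747]
ft_force: [0.2, 0.5, -1.7]
opening: 0.308
grip_force: 30.0
```

```bash
python3 - <<'E'
from h import *
cv2.imwrite("pics/c11.png",cv2.resize(read_camera("scene")[60:240,300:480],None,fx=3.3,fy=3.3,interpolation=cv2.INTER_CUBIC))
E
```

```text
(no output)
```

View pics/c11.png

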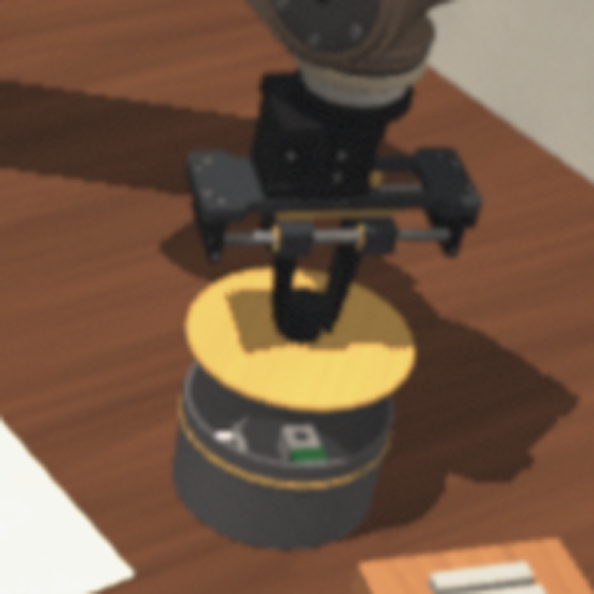

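>>> move_arm([
  [[0.05,0.05,-2],[0,0,0],0],
  [[0,0,-2],[0,0,0],0],
  [[0,0,-0.5],[0,0,0],0],
  [[0,0,-0.3],[0,0,0],0],
  [[0,0,-0.2],[0,0,0],0],
  [[0,0,0],[0,0,0],0],
])

```text
t: 40.05
eef_pos: [578.1, 331.0, 102.3]
tcp_rot: [3.141, 0.001, 2.748]
ft_force: [-0.1, 0.3, -3.1]
opening: 0.31
grip_force: 30.0
```

>>> move_arm([
  [[0,0,-0.2],[0,0,0],0],
  [[0,0,0],[0,0,0],0],
])

```text
t: 40.25
eef_pos: [578.1, 330.8, 99.9]
tcp_rot: [3.141, 0.0, 2.748]
ft_force: [-0.5, 0.3, -1.3]
opening: 0.314
grip_force: 30.0
```

>>> move_arm([
  [[0,0,-0.2],[0,0,0],0],
  [[0,0,0],[0,0,0],0],
])

```text
t: 40.45
eef_pos: [578.1, 330.8, 97.7]
tcp_rot: [3.141, 0.0, 2.748]
ft_force: [0.6, -0.7, -1.5]
opening: 0.309
grip_force: 30.0
```

>>> move_arm([
  [[0,0,0],[0,0,0],0.5],
  [[0,0,0],[0,0,0],1],
  [[0,0,0],[0,0,0],1],
  [[0,0,0],[0,0,0],1],
  [[0,0,0],[0,0,0],1],
  [[0,0,0],[0,0,0],1],
  [[0,0,0],[0,0,0],1],
  [[0,0,4],[0,0,0],1],
  [[0,0,4],[0,0,0],1],
  [[0,0,4],[0,0,0],1],
])

```text
t: 41.45
eef_pos: [577.9, 330.7, 219.0]
tcp_rot: [-3.141, -0.0, 2.748]
ft_force: [-0.0, -0.8, 0.7]
opening: 0.994
grip_force: 0.0
```

>>> move_arm([
  [[-2,-3,2],[0,0,0],1],
  [[-3,-4,0],[0,0,0],1],
  [[-3,-4,0],[0,0,0],1],
  [[-3,-4,0],[0,0,0],1],
  [[-2,-4,0],[0,0,0],1],
  [[0,-4,0],[0,0,0],1],
  [[0,-4,0],[0,0,0],1],
  [[0,-3,0],[0,0,0],1],
  [[0,0,0],[0,0,0],1],
])

```text
t: 42.35
eef_pos: [448.1, 28.2, 237.9]
tcp_rot: [-3.141, 0.001, 2.745]
ft_force: [0.1, 0.6, -0.5]
opening: 1.001
grip_force: 0.0
```

```bash
python3 - <<'E'
from h import *
im=top("top12.png");sc=read_camera("scene")
cv2.imwrite("pics/c12.png",np.hstack([cv2.resize(im[170:310,90:250],(400,350)),cv2.resize(sc[130:270,300:460],(400,350))]))
E
```

```text
(no output)
```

View pics/c12.png

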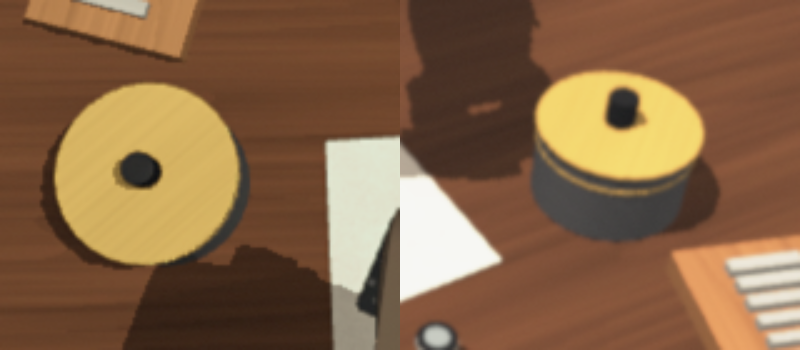

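```bash
python3 - <<'E'
import cv2,numpy as np
for n in("top0","top12"):
    im=cv2.imread(f"pics/{n}.png");h,s,v=cv2.split(cv2.cvtColor(im,cv2.COLOR_BGR2HSV))
    m=((h>15)&(h<32)&(s>120)&(v>130)).astype(np.uint8);m[:,:90]=0;m[:190]=0;m[:,210:]=0;m[300:]=0
    c=max(cv2.findContours(m,0,1)[0],key=cv2.contourArea);print(cv2.minEnclosingCircle(c),cv2.fitEllipse(c))
E
```

```text
((147.99302673339844, 238.67247009277344), 37.266483306884766) ((148.24725341796875, 238.9243621826172), (70.8026351928711, 73.65850830078125), 50.391178131103516)
((148.2687530517578, 239.09375), 37.399539947509766) ((148.2858428955078, 239.0206298828125), (71.13094329833984, 74.03132629394531), 53.29985427856445)
```

The lid is back within half a pixel of where it sat at the start, so it is seated.

```bash
python3 -c "
from cell import env
print(env.job_done())"
```

```text
the job is handed in; nothing more can be done
None
```

The job is handed in: two green blocks are in the tin with the lid back on and seated, and three red blocks are posted with the flap shut; the hand-in returned no verdict, and I did not check the loupe and caliper positions at the end.

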